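Hold the exhaust fan against the rear panel while a colleague screws it on

TASK

Your colleague across the bench is about to screw the exhaust fan into the open power-supply case from outside: pick out the one of the three fans that belongs to the round opening and screw holes in the case's rear panel, and hold it against the inside of the panel, outlet (strut) side to the panel, upright, flat and with its screw holes lined up with the panel's. Bring it up gently, then keep pushing it against the panel with a steady 10 N or so, and finish while still gripping and pushing it; do not let go. Leave the other two fans, the meter, the solder spool and the screwdriver where they are.

Things in the scene. Friction and masses are not known exactly. Their poses are not given: they have to be found in the camera images.
- fan50: axial fan, square black plastic frame 50 x 50 mm, 25 mm thick, screw holes on a 40 mm square; about 65 g, loose, stands on edge on the bench. Origin: centre of its underside. x = the fan's axis, pointing out of the outlet side (the side with four struts and a pale round sticker); z up. All four narrow sides of the frame are flat and can be gripped
- fan60: axial fan like fan50 but 60 x 60 mm, 25 mm thick, screw holes on a 50 mm square; about 85 g. Origin: centre of its underside (30 mm below its centre); x out of the outlet side, y across its width, z up
- fan70: axial fan like fan50 but 70 x 70 mm, 25 mm thick, screw holes on a 60 mm square; about 110 g. Origin: centre of its underside; x out of the outlet side, z up
- fan50_face (a point): centre of the outlet face of fan50, 12.5 mm from its mid-plane, 25 mm above its underside
- fan60_face (a point): centre of the outlet face of fan60, 12.5 mm from its mid-plane, 30 mm above its underside
- fan70_face (a point): centre of the outlet face of fan70, 12.5 mm from its mid-plane, 35 mm above its underside
- case: open grey steel case base, fixed, 200 (x) x 260 mm (y); cover and front panel off. Origin: underside centre, at bench height. Floor 10 mm up, low edges up to 22 mm, rear panel on the +x edge. Transformer 84 mm wide, top 55 mm up, at x 20, y 75; green board with parts up to 48 mm up at x -96 to -10. Floor between board and panel, y -128 to 30, is clear
- rear_panel: upright painted sheet-steel rear panel of the case, rigid, 3 mm thick, 260 mm wide, top edge 88 mm above the bench. Origin: on its inner face, at mid-width, at bench height; x = straight out through the panel (away from the inside of the case), y along the panel, z up
- opening (a point): centre of the panel's round fan opening (57 mm across, four screw holes round it on a 50 mm square), on the panel's inner face, 52 mm above the bench and 42 mm above the case floor; same axes as rear_panel: x out through the panel, z up
- meter: black hand-held multimeter lying on its back, 150 x 75 x 30 mm. Origin: underside centre
- spool: solder spool standing on end, 54 mm across, 40 mm high. Origin: underside centre
- screwdriver: screwdriver with black handle lying on the bench beyond the panel, 190 mm long. Origin: on the bench under its middle; x along the shaft towards the tip
Things that resemble listed ones, but are neither listed nor needed, are in the scene too. What is shaped like the fan60 but green or turquoise is not meant.

How it is judged (in metres and radians):
At the end, for the whole second after the job is handed in: The 60 mm fan is held in the fingers, off the case floor, its outlet face flat on the inside of the rear panel (within 3 mm and 0.06 rad), centred on the opening within 3 mm sideways and in height, upright within 0.08 rad, still, and pressed on the panel with 5 to 16 N throughout the last second (contact force between fan60 and rear_panel between 5 and 16 N and contact force between the fingers and fan60 above 2 N and x of fan60_face in the frame of opening between -0.003 and 0.003 m and y of fan60_face in the frame of opening between -0.003 and 0.003 m and z of fan60_face in the frame of opening between -0.003 and 0.003 m and angle between the x axis of fan60 and the x axis of opening, either way round below 0.06 rad and angle between the z axis of fan60 and the z axis of opening, either way round below 0.08 rad and linear speed of fan60 below 0.01 m/s); the arm keeps its last pose, push and grip.
It fails at once if the fan is rammed into the panel (over 40 N) (contact force between fan60 and rear_panel above 40 N).
It fails at once if another fan is disturbed (moved over 20 mm) (distance of any of fan50, fan70 from where it was at the start of the episode above 0.02 m).
It fails at once if meter, solder spool or screwdriver is disturbed (moved over 20 mm) (distance of any of meter, spool, screwdriver from where it was at the start of the episode above 0.02 m).
It also fails if it takes over 42 s, if anything falls off the work surface, if the arm or the gripper's body presses on something with over 40 N, if the wrist force passes 120 N, or if a joint passes its speed limit or range.

ROBOT

A 7-joint arm with a two-finger parallel gripper is mounted at the origin on the work surface. World frame = base frame: x ahead of the robot, y to its left, z up, the work surface at z = 0. Lengths are in mm, angles in rad, forces in N, time in s.
With the tool pointing down it reaches from about 400 to 875 mm from the base axis. Payload 6.5 kg.
Tool frame: the origin (TCP) lies midway between the tips of the shut fingers; the grasp point (between the pads) lies env.hold_point_z behind it (env.hold_point_z is the distance from the TCP to the grasp point, in mm); z points along the fingers, y is the line along which they close (so a half turn about z gives the same grasp; the last joint's range is limited). The gripper opens to 88 mm and grips with 3 to 60 N. Pads are 18 mm wide; open, the fingers measure 123 mm over their backs; the gripper's body (75 mm by 187 mm) begins 45 mm behind the grasp point.
Start: joints at [1.261, 0.536, -0.004, 1.538, 0.003, 1.067, -0.071], TCP at [156.901, -630.771, 238.716] pointing down, gripper open.
Joint ranges: [-2.7, 2.7], [-0.37, 2.16], [-1.27, 1.26], [0.24, 2.4], [-1.31, 4.45], [0.19, 1.91], [-2.76, 2.76]. Speed limits (rad/s): [2.39, 2.39, 3.14, 3.14, 3.14, 3.14, 3.14].

INTERFACE

Orientations are given as [roll, pitch, yaw] about the fixed x, y, z axes, in that order (R = Rz(yaw) Ry(pitch) Rx(roll)).
In Python, from cell import env, viewer, job gives the robot as it stands.
- The arm moves only by the shell command python3 -m handwheel FILE [OPENING], which reads ROWS from the file FILE. ROWS is a JSON list of rows, 1 to 12 of them, each an object with the fields dx, dy, dz (the shift in mm), spin (a turn about the tool's z in rad); a field left out counts as zero; each row shifts and turns the commanded pose from where the row before left it, along the tool's axes as they then stand; what a row does not reach is not made up. A row lasts 1/10 s, in which the tool goes at most 50 mm and 0.15 rad, less where a joint would pass 70% of its speed; a pose out of reach is approached as far as the arm can. OPENING is the finger opening in mm, set as the command begins (- or left out keeps the last). The fingers move at their own pace and stop on an object; the grip force is fixed at half the most. Time passes only in rows, so rows that do not move let the fingers close. It prints the time, the measured TCP pose, the force, the opening and the grip force at its end. Input that does not fit is refused with a message, and nothing moves.
- env.observe(): the state, without advancing time (a new reading comes with each control period).
- viewer.camera(name): name is "scene" or "top" or "wrist"; returns a dict with "image" (384x512x3 uint8, red, green, blue), "z_map" (384x512 float32, mm along the optical axis (not along the pixel's ray), 0 where there is no reading), "fx", "fy", "cx", "cy" (pixels), "dist_coeffs" ([k1, k2, p1, p2, k3] as OpenCV has them; the pictures are not rectified), "pose" (4x4, takes a point from camera to world coordinates). Camera axes: x right, y up, looking along -z (the intrinsics and any distortion apply to the point x, -y, -z); pixel columns grow to the right and rows downward; lengths in mm; the calibration is good to about 2 mm. A picture is of the moment at which its call begins.
- job.sign_off(): hands the job in; it is judged then, once.
The state is a dict: "time": time; "q": joint angles; "joint_velocities": joint speeds; "joint_efforts": joint torques, N m; "position": TCP position; "tool_rot": TCP orientation; "wrist_force": force on the tool from outside, world axes, zero at the start; "ft_torque": the same for the moment, N m; "finger_gap": finger opening in mm; "finger_force": force on a finger pad.
Only numpy, scipy, OpenCV 4.12 (cv2) and the standard library are available. Lean on these libraries where they do the work, as an engineer would, in place of code of your own. Each camera call takes 0.05 s, during which the arm holds its last target. There are 200 camera calls.

## Working session

There is one attempt and no reset: what is moved stays moved. The work goes in short steps, Python scripts to look and compute and a shell command to move; the robot and the scene stay as the last step left them, time stands still between calls to the robot, and variables do not carry over. Pictures are saved under pics/ and viewed, at most 10 in all, crops included, and the job is handed in when it is done.

```bash
ls; mkdir -p pics; cat > h.py <<'E'
import numpy as np, cv2
from cell import env, viewer, job
def cam(n):
    c=viewer.camera(n); c['K']=np.array([[c['fx'],0,c['cx']],[0,c['fy'],c['cy']],[0,0,1.]]); c['D']=np.array(c['dist_coeffs'],float); c['pose']=np.array(c['pose']); return c
def pts(c,uv,z=None):
    """uv Nx2 -> world pts, by z_map, or onto plane z"""
    uv=np.asarray(uv,float).reshape(-1,2)
    n=cv2.undistortPoints(uv.reshape(-1,1,2),c['K'],c['D']).reshape(-1,2)
    d=np.c_[n[:,0],-n[:,1],-np.ones(len(n))]
    R,t=c['pose'][:3,:3],c['pose'][:3,3]
    if z is None:
        zz=c['z_map'][uv[:,1].round().astype(int),uv[:,0].round().astype(int)]
        return (d*zz[:,None])@R.T+t
    w=d@R.T; return t+w*((z-t[2])/w[:,2])[:,None]
def cloud(c):
    v,u=np.mgrid[:384,:512]; P=pts(c,np.c_[u.ravel(),v.ravel()]).reshape(384,512,3); P[c['z_map']==0]=np.nan; return P
def save(n,im): cv2.imwrite('pics/'+n,cv2.cvtColor(im,cv2.COLOR_RGB2BGR))
E
python3 - <<'E'
from h import *
print(env.hold_point_z, env.observe())
a=cam('top');b=cam('scene')
for c in(a,b):print(c['pose'].round(2).tolist(),c['fx'],c['D'])
save('a.png',cv2.resize(a['image'],(800,600)));save('b.png',cv2.resize(b['image'],(800,600)))
E
```

```text
pics
18.700000000000003 {'time': 0.0, 'q': array([ 1.26077493,  0.53714649, -0.00443273,  1.53886172,  0.00259422,
        1.0672903 , -0.07118859]), 'joint_velocities': array([-1.22301994e-03,  6.94614938e-06, -4.49684617e-04, -6.07830805e-05,
        2.08374182e-04,  1.47318167e-04,  8.45214175e-04]), 'joint_efforts': array([-1.85831732e-04, -5.70991266e+01,  9.90249775e-01, -2.51599628e+01,
       -5.63860475e-02,  1.81063270e-02,  1.77153011e-04]), 'position': array([ 156.75304979, -630.18816421,  237.85632046]), 'tool_rot': array([-3.13989698e+00,  1.22894971e-04,  2.43896958e-01]), 'wrist_force': array([-0.17668791, -0.10910759, -0.62506806]), 'ft_torque': array([0.04073765, 0.03414642, 0.03479045]), 'finger_force': 0.0, 'finger_gap': 88.42077430557492}
[[-0.02, 1.0, -0.05, 510.04], [-1.0, -0.02, 0.01, -73.42], [0.01, 0.05, 1.0, 1273.97], [0.0, 0.0, 0.0, 1.0]] 441.9145625299688 [-0.11626621  0.          0.          0.          0.        ]
[[-0.67, -0.51, 0.53, 1035.04], [0.74, -0.46, 0.5, 368.41], [-0.01, 0.73, 0.69, 678.37], [0.0, 0.0, 0.0, 1.0]] 359.3963427226298 [-0.0497268  0.         0.         0.         0.       ]
```

View pics/a.png

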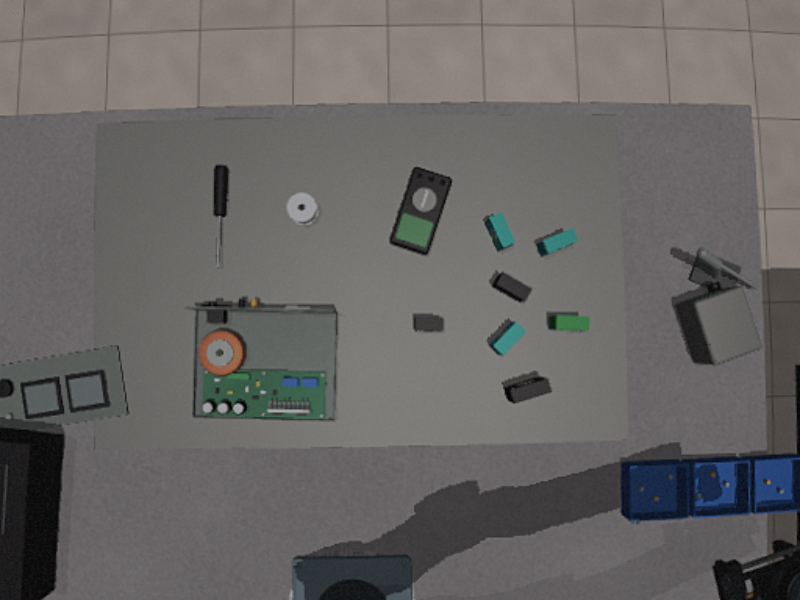

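View pics/b.png

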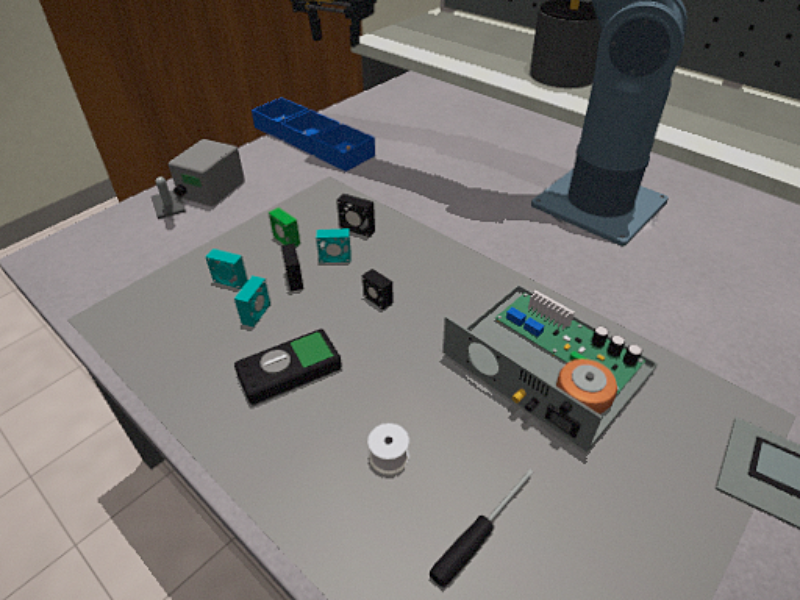

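The top view shows three black fans at (428,322) small, (511,286) medium and (527,387) large. Coloured lookalikes are at (499,231), (556,242) and (507,338) turquoise and (568,322) green. In the scene view the black fans are at (377,288), (292,268) and (355,214). The candidate for fan60 is the medium black one, top (511,286) and scene (292,268). I'll measure it and check it in one close crop.

```bash
python3 - <<'E'
from h import *
a=cam('top');P=cloud(a);im=a['image']
hsv=cv2.cvtColor(im,cv2.COLOR_RGB2HSV)
for n,(u,v) in dict(f50=(428,322),f60=(511,286),f70=(527,387),tq=(507,338)).items():
    u,v=int(u*.64),int(v*.64)
    s=np.s_[v-22:v+22,u-26:u+26]; Q=P[s].reshape(-1,3)
    ok=(Q[:,2]>15)&(Q[:,2]<90)
    # keep within 45 mm of seed
    c0=P[v,u]; ok&=np.hypot(*(Q[:,:2]-c0[:2]).T)<50
    T=Q[ok]; zt=np.percentile(T[:,2],80); T=T[abs(T[:,2]-zt)<6]
    r=cv2.minAreaRect(T[:,:2].astype(np.float32)); print(n,c0.round(),zt.round(1),len(T),r)
# panel
Q=P[150:300,100:240].reshape(-1,3); T=Q[(Q[:,2]>82)&(Q[:,2]<94)]
print(len(T),T.min(0),T.max(0),cv2.minAreaRect(T[:,:2].astype(np.float32)))
b=cam('scene');s=b['image']
x=cv2.resize(s[120:200,140:260],(780,520),interpolation=cv2.INTER_CUBIC)
y=cv2.resize(s[195:290,275:420],(780,511),interpolation=cv2.INTER_CUBIC)
save('c.png',x);save('d.png',y)
Pb=cloud(b); 
# panel outer face from scene
Q=Pb[200:290,280:420].reshape(-1,3);T=Q[(Q[:,2]>25)&(Q[:,2]<84)]
np.save('panel.npy',T); 
# opening rim search: pale ellipse? print box
E
```

```text
f50 [ 536. -144.   50.] 50.2 159 ((532.0091552734375, -147.46766662597656), (49.94129943847656, 25.061880111694336), 88.16739654541016)
f60 [ 597. -295.   58.] 60.2 191 ((596.1570434570312, -299.7252502441406), (60.94346237182617, 25.381763458251953), 59.51131057739258)
f70 [ 420. -316.   70.] 70.1 227 ((412.4942932128906, -323.1243591308594), (25.95118522644043, 68.6189956665039), 15.699621200561523)
tq [ 506. -284.   61.] 60.7 190 ((505.7633056640625, -290.0063781738281), (25.095657348632812, 60.193599700927734), 42.03289031982422)
113 [556.3553165   18.47618432  82.2770409 ] [565.97579254 277.80321606  91.93665235] ((561.62744140625, 148.1227264404297), (259.5054016113281, 3.1891794204711914), 87.8954849243164)
```

View pics/c.png

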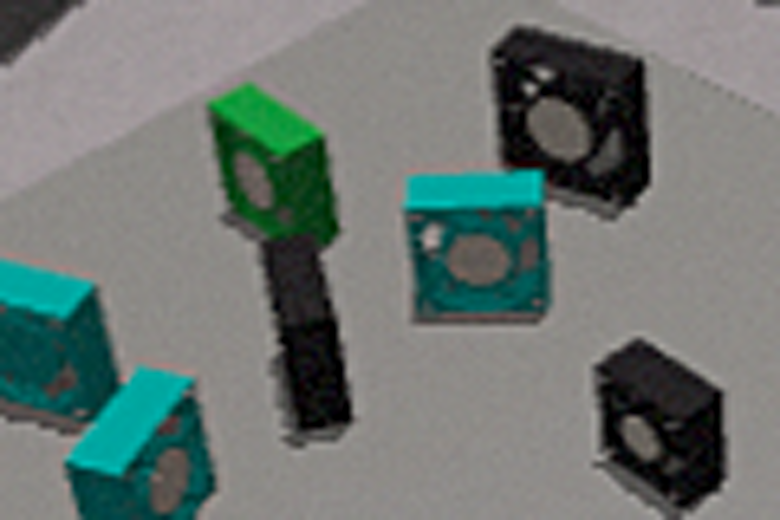

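View pics/d.png

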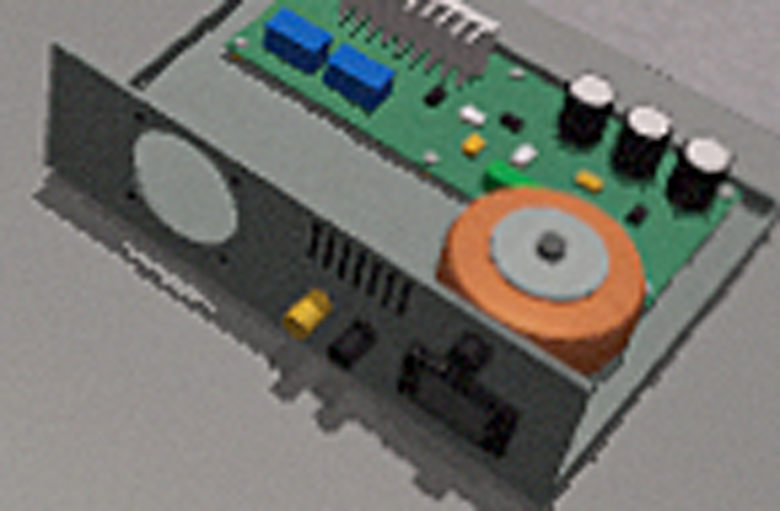

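The crop confirms that the medium black fan, at scene (292,268), is seen edge-on, so its outlet side is still unknown. The panel crop shows the opening with screw holes at about (140,118), (235,180), (132,195) and (222,258).

```bash
python3 - <<'E'
from h import *
b=cam('scene')
n=np.deg2rad(87.895-90); nx=np.array([np.cos(n),np.sin(n),0]); ny=np.array([-nx[1],nx[0],0])
def plane(c,uv,p0):
    uv=np.asarray(uv,float).reshape(-1,1,2);q=cv2.undistortPoints(uv,c['K'],c['D']).reshape(-1,2)
    w=np.c_[q[:,0],-q[:,1],-np.ones(len(q))]@c['pose'][:3,:3].T;t=c['pose'][:3,3]
    return t+w*(((p0-t)@nx)/(w@nx))[:,None]
mid=np.array([561.6,148.1,0])
d=np.array([[140,118],[235,180],[132,195],[222,258]])
uv=np.c_[275+(d[:,0]+.5)*145/780-.5,195+(d[:,1]+.5)*95/511-.5]
W=plane(b,uv,mid+1.5*nx); L=np.c_[(W-mid)@ny,W[:,2]]; print(L.round(1),L.mean(0))
# ellipse of the opening
g=cv2.cvtColor(b['image'],cv2.COLOR_RGB2GRAY)[195:290,275:420]
for th in(85,100,115):
    lab=cv2.connectedComponents((g>th).astype(np.uint8),connectivity=4)[1]; m=(lab==lab[34,34]).astype(np.uint8)
    k=cv2.findContours(m,0,1)[0][0].reshape(-1,2)+[275,195]
    for off in(1.5,0):
        W=plane(b,k,mid+off*nx);l=np.c_[(W-mid)@ny,W[:,2]].astype(np.float32);print(th,g[34,34],m.sum(),off,cv2.fitEllipse(l))
# depth points of outer face
T=np.load('panel.npy');l=(T-mid)@nx;l2=(T-mid)@ny;s=(abs(l)<8)&(T[:,2]>30)&(l2<-30);print('outer depth',np.median(l[s]),np.polyfit(l2[s],l[s],1),s.sum())
w=cam('wrist');print(w['pose'].round(2).tolist(),w['fx'],w['D'])
E
```

```text
[[-80.4  74.7]
 [-30.4  74.9]
 [-80.   25. ]
 [-30.3  24.1]] [-55.24336173  49.67366263]
85 133 276 1.5 ((-54.47333526611328, 50.492652893066406), (53.01942825317383, 55.46155548095703), 4.532410621643066)
85 133 276 0 ((-55.4183349609375, 48.460792541503906), (53.191001892089844, 55.641029357910156), 4.532408714294434)
100 133 269 1.5 ((-54.231231689453125, 50.347328186035156), (52.50674819946289, 54.5222053527832), 3.816164970397949)
100 133 269 0 ((-55.17544937133789, 48.314998626708984), (52.676666259765625, 54.69864273071289), 3.816126585006714)
115 133 256 1.5 ((-54.19961166381836, 50.257808685302734), (50.038909912109375, 54.37321090698242), 29.796770095825195)
115 133 256 0 ((-55.14372634887695, 48.225189208984375), (50.20083999633789, 54.54916763305664), 29.79676628112793)
outer depth 3.3847458378220496 [-0.00504138  2.91958617] 324
[[0.24, 0.92, 0.3, 233.73], [-0.97, 0.23, 0.07, -612.21], [0.0, -0.31, 0.95, 384.76], [0.0, 0.0, 0.0, 1.0]] 323.73509091921244 [-0.09430872  0.          0.          0.          0.        ]
```

```bash
echo '[{"dx": 42, "dy": -18}, {"dx": 42, "dy": -18}, {"dx": 42, "dy": -18}, {"dx": 42, "dy": -18}, {"dx": 42, "dy": -18}, {"dx": 42, "dy": -18}, {"dx": 42, "dy": -18}, {"dx": 42, "dy": -18}, {"dx": 42, "dy": -18}, {"dx": 42, "dy": -18}, {"dx": 42, "dy": -18}, {"dx": 42, "dy": -18}]' > path.dat && python3 -m handwheel path.dat 88
echo '[{"dz": 13, "spin": 0.13}, {"dz": 13, "spin": 0.13}, {"dz": 13, "spin": 0.13}, {"dz": 13, "spin": 0.13}, {"dz": 13, "spin": 0.13}, {"dz": 13, "spin": 0.13}, {}]' > path.dat && python3 -m handwheel path.dat
python3 - <<'E'
from h import *
w=cam('wrist');save('e.png',w['image']);o=env.observe();print(o['position'],o['tool_rot'],o['q'].round(2))
P=cloud(w);Q=P.reshape(-1,3);ok=(Q[:,2]>54)&(Q[:,2]<66)&(np.hypot(Q[:,0]-596,Q[:,1]+300)<42);print(ok.sum(),cv2.minAreaRect(Q[ok][:,:2].astype(np.float32)))
E
```

```text
time: 1.5
position: [595.1, -298.2, 238.7]
tool_rot: [3.141, 0.0, 0.244]
wrist_force: [0.2, 0.9, -0.1]
finger_gap: 87.9
finger_force: 0.0
time: 2.2
position: [592.7, -298.7, 158.7]
tool_rot: [3.141, 0.004, -0.537]
wrist_force: [-0.1, -0.8, 0.0]
finger_gap: 87.9
finger_force: 0.0
[ 593.30274689 -299.08717924  159.92523793] [ 3.14099023e+00  1.91397982e-03 -5.33182747e-01] [ 0.36  0.65  0.06  1.56 -0.04  0.94 -1.67]
2337 ((597.4739990234375, -300.65936279296875), (59.37451171875, 25.45956039428711), 59.2203369140625)
```

View pics/e.png

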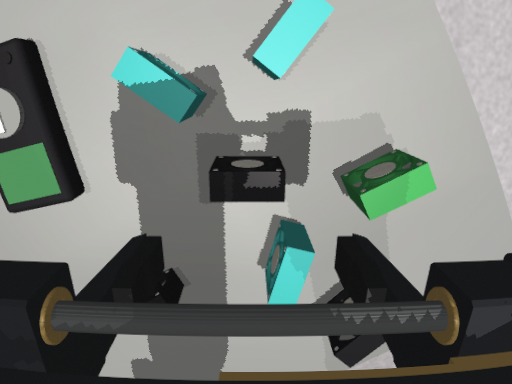

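The wrist picture shows the fan at (247,178), with the pale sticker and strut side at (247,163). That side faces tool +x, so the outlet points along tool +x and the fan can be gripped as it stands. The green fan at (390,180) clears the fingers.

```bash
echo '[{"dx": 4, "dy": -1, "dz": 30}, {"dz": 30}, {"dz": 30}, {"dz": 25}, {"dz": 18}, {"dz": 8}, {"dz": 5}, {}]' > path.dat && python3 -m handwheel path.dat 88
echo '[{}, {}, {}, {}, {}, {}, {}, {}]' > path.dat && python3 -m handwheel path.dat 40
```

```text
time: 3.05
position: [598.1, -300.9, 15.1]
tool_rot: [-3.141, -0.001, -0.536]
wrist_force: [-0.4, -0.8, 0.1]
finger_gap: 88.3
finger_force: 0.0
time: 3.85
position: [598.1, -300.8, 15.2]
tool_rot: [-3.141, -0.001, -0.536]
wrist_force: [-1.0, 0.2, 5.6]
finger_gap: 59.8
finger_force: 30.0
```

```bash
echo '[{"dz": -5}, {"dz": -10}, {"dz": -20}, {"dz": -30}, {"dz": -30}, {"dz": -25}, {"dz": -15}, {}]' > path.dat && python3 -m handwheel path.dat
echo '[{"dx": -15, "dy": -16}, {"dx": -28, "dy": -32}, {"dx": -30, "dy": -34}, {"dx": -30, "dy": -34}, {"dx": -30, "dy": -34}, {"dx": -30, "dy": -34}, {"dx": -30, "dy": -34}, {"dx": -30, "dy": -34}, {"dx": -28, "dy": -32}, {"dx": -17, "dy": -17}, {}]' > path.dat && python3 -m handwheel path.dat
echo '[{"spin": -0.05}, {"spin": -0.1}, {"spin": -0.1}, {"spin": -0.1}, {"spin": -0.1}, {"spin": -0.05}, {}, {}]' > path.dat && python3 -m handwheel path.dat
python3 - <<'E'
from h import *
w=cam('wrist');save('f.png',w['image'])
P=cloud(w);o=env.observe();p=o['position'];print(p,o['tool_rot'])
Q=P.reshape(-1,3);Q=Q[np.isfinite(Q[:,0])]
L=Q-p
f=(abs(L[:,0])<25)&(abs(L[:,1])<29)&(L[:,2]>10)&(L[:,2]<75);print('fan',f.sum(),np.percentile(Q[f],[2,50,98],axis=0))
t=Q[(Q[:,2]>84)&(Q[:,2]<93)&(Q[:,0]>540)&(Q[:,0]<585)];print(len(t),t.min(0),t.max(0),cv2.minAreaRect(t[:,:2].astype(np.float32)))
E
```

```text
time: 4.65
position: [599.1, -301.3, 152.2]
tool_rot: [-3.141, -0.004, -0.536]
wrist_force: [-0.0, -0.1, -0.5]
finger_gap: 59.5
finger_force: 30.0
time: 5.75
position: [519.1, 99.7, 148.4]
tool_rot: [3.142, 0.003, -0.529]
wrist_force: [0.2, -0.3, -1.2]
finger_gap: 59.8
finger_force: 30.0
time: 6.55
position: [520.8, 94.0, 149.0]
tool_rot: [3.141, 0.001, -0.039]
wrist_force: [-0.6, -0.6, -0.7]
finger_gap: 59.4
finger_force: 30.0
[520.92002624  94.26671132 149.15668102] [ 3.14110675e+00  9.47929150e-04 -3.83266451e-02]
fan 8514 [[507.86287263  66.29349901 160.55018185]
 [530.77466629  94.55634964 188.11727258]
 [533.37236928 121.8100512  195.1106024 ]]
2127 [557.56058147  17.09067423  84.00634156] [569.63889362 264.22065028  90.77495017] ((563.2609252929688, 140.66207885742188), (247.39988708496094, 3.9935035705566406), 87.74886322021484)
```

View pics/f.png

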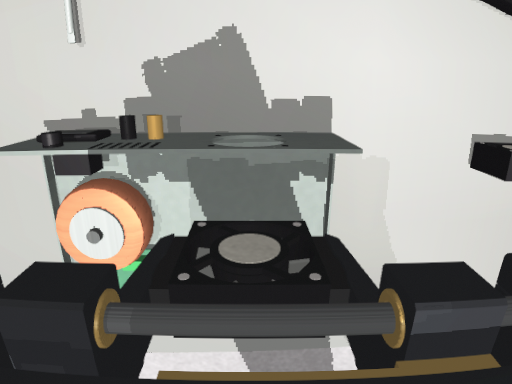

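The wrist view shows the gripped fan upright with its outlet face to the panel, sticker at (249,249). The panel opening is ahead at (248,139), so sideways alignment is already close. I'll lower it now.

```bash
echo '[{"dz": 10}, {"dz": 20}, {"dz": 25}, {"dz": 25}, {"dz": 20}, {"dz": 8}, {"dz": 4}, {}, {}, {}]' > path.dat && python3 -m handwheel path.dat
python3 - <<'E'
from h import *
O=[env.observe()];w=cam('wrist');O.append(env.observe());t=cam('top');s=cam('scene')
o=env.observe();p=np.mean([x['position'] for x in O+[o]],0);print(p,o['tool_rot'],o['q'].round(2))
save('g.png',w['image'])
nx=np.array([np.cos(-.038),np.sin(-.038),0]);ny=np.array([-nx[1],nx[0],0])
for n,c in(('wrist',w),('top',t),('scene',s)):
    Q=cloud(c).reshape(-1,3);Q=Q[np.isfinite(Q[:,0])];L=np.c_[(Q-p)@nx,(Q-p)@ny,Q[:,2]]
    f=(abs(L[:,0])<20)&(abs(L[:,1])<29)&(L[:,2]>70)&(L[:,2]<92)
    e=(L[:,0]>25)&(L[:,0]<55)&(L[:,2]>84)&(L[:,2]<92)&(abs(L[:,1])<250)
    print(n,'fan',f.sum(),np.percentile(L[f],[2,50,98],axis=0).round(1).tolist() if f.sum()>3 else '', 'panel',e.sum(),np.percentile(L[e],[1,50,99],axis=0).round(1).tolist() if e.sum() else '')
    r=cv2.minAreaRect(Q[e][:,:2].astype(np.float32));print(r)
x=cv2.resize(s['image'][195:290,275:420],(780,511),interpolation=cv2.INTER_CUBIC);save('h.png',x)
E
```

```text
time: 7.6
position: [521.9, 95.1, 38.6]
tool_rot: [-3.141, -0.002, -0.036]
wrist_force: [-0.5, 0.1, -0.9]
finger_gap: 59.9
finger_force: 30.0
[521.73488111  95.10719072  38.43464496] [-3.14132980e+00 -9.61032127e-04 -3.62383399e-02] [-0.19  0.65 -0.09  1.96  0.11  0.53 -1.97]
wrist fan 5517 [[-13.5, -28.0, 70.5], [8.8, -1.2, 83.4], [11.8, 27.9, 84.8]] panel 6254 [[38.0, -74.3, 84.1], [40.5, 4.0, 88.1], [41.6, 83.6, 89.7]]
((561.651123046875, 99.15721130371094), (163.76690673828125, 4.424533843994141), 87.8616714477539)
top fan 19 [[-12.0, -27.6, 78.0], [-1.2, -24.8, 81.9], [9.7, -22.8, 85.6]] panel 54 [[36.5, -73.8, 84.0], [37.8, -12.1, 87.2], [39.5, 181.7, 90.4]]
((561.3974609375, 147.95651245117188), (258.8479919433594, 3.014390230178833), 88.06430053710938)
scene fan 166 [[-13.0, -28.0, 70.3], [7.6, -3.4, 82.5], [12.3, 26.5, 85.5]] panel 278 [[36.8, -71.5, 84.1], [40.6, 71.4, 87.2], [43.1, 183.7, 90.6]]
((563.6800537109375, 148.40521240234375), (260.03216552734375, 6.9278974533081055), 87.93597412109375)
```

View pics/g.png

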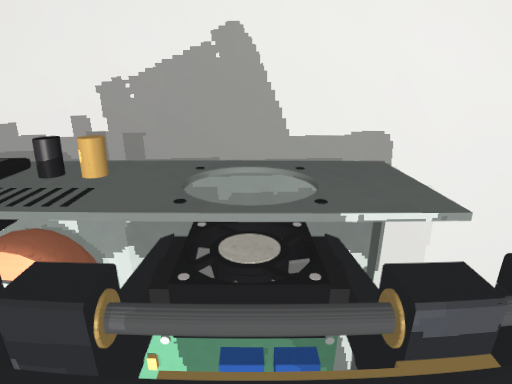

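View pics/h.png

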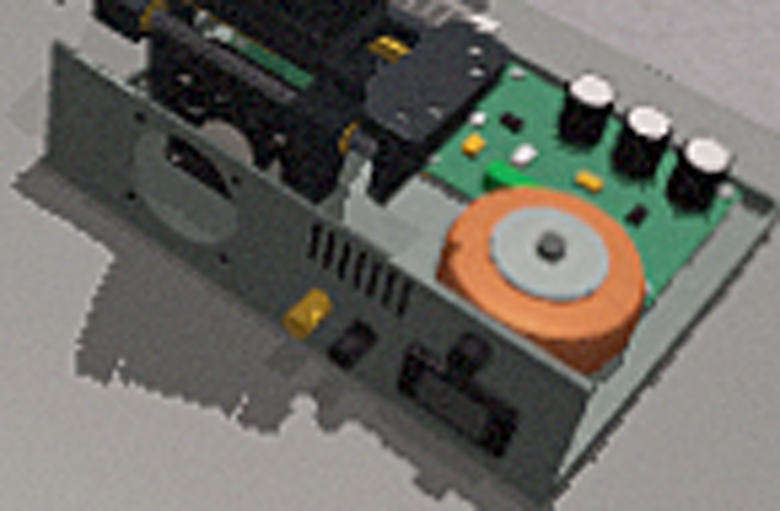

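The wrist view now shows both hole patterns. The panel holes are dark, at (200,168), (300,168), (181,201) and (321,201). The fan holes are pale, at (202,225), (297,225), (184,276) and (315,276). I'll compare them through the same camera.

```bash
cat > m.py <<'E'
from h import *
def holes(c,seeds,dark):
    g=cv2.cvtColor(c['image'],cv2.COLOR_RGB2GRAY).astype(float); out=[]
    for u,v in seeds:
        b=g[v-5:v+6,u-7:u+8]; m=np.median(b); wt=np.clip((m-b if dark else b-m)-.35*(abs(b-m).max()),0,None)
        yy,xx=np.mgrid[v-5:v+6,u-7:u+8]; out.append([(wt*xx).sum()/wt.sum(),(wt*yy).sum()/wt.sum()])
    return np.array(out)
nx=np.array([np.cos(-.037),np.sin(-.037),0]);ny=np.array([-nx[1],nx[0],0])
def fit(c,uv,off):
    """pts on vertical plane at nx-offset giving (y along panel, z), with hole spacing; plane offset solved so that spacing is 50"""
    q=cv2.undistortPoints(uv.reshape(-1,1,2),c['K'],c['D']).reshape(-1,2)
    w=np.c_[q[:,0],-q[:,1],-np.ones(len(q))]@c['pose'][:3,:3].T;t=c['pose'][:3,3]
    W=t+w*((off-t@nx)/(w@nx))[:,None]; return np.c_[W@ny,W[:,2]]
def show(c,uv,offs):
    for o in offs:
        L=fit(c,uv,o); print(round(o,1),'centre',L.mean(0).round(2),'dy',(L[1::2,0]-L[::2,0]).round(1),'dz',(L[:2,1]-L[2:,1]).round(1))
E
python3 - <<'E'
from m import *
w=cam('wrist');p=np.mean([env.observe()['position'] for _ in range(3)],0);x=p@nx
a=holes(w,[(200,168),(300,168),(181,201),(321,201)],True);b=holes(w,[(202,225),(297,225),(184,276),(315,276)],False)
print(a.round(1).tolist(),b.round(1).tolist(),'tcp',x,p@ny,p)
show(w,a,x+np.array([39,40,41,42]));show(w,b,x+np.array([10.5,11.5,12.5,13.5]))
E
```

```text
[[199.5, 167.1], [299.6, 167.4], [179.1, 200.2], [320.7, 200.5]] [[201.6, 222.4], [296.7, 222.3], [183.2, 276.3], [314.8, 276.4]] tcp 517.5816704159256 114.26837052758592 [521.45439128  95.04401016  38.13483582]
556.6 centre [113.15  43.24] dy [-53.5 -53.4] dz [-53.6 -53.4]
557.6 centre [113.16  46.76] dy [-52.2 -52.1] dz [-52.2 -52.1]
558.6 centre [113.17  50.29] dy [-50.9 -50.7] dz [-50.9 -50.7]
559.6 centre [113.18  53.81] dy [-49.5 -49.4] dz [-49.6 -49.4]
528.1 centre [113.37  50.81] dy [-51.2 -50.7] dz [-52.8 -52.9]
529.1 centre [113.38  52.76] dy [-50.5 -49.9] dz [-52.  -52.1]
530.1 centre [113.38  54.71] dy [-49.7 -49.2] dz [-51.2 -51.3]
531.1 centre [113.38  56.66] dy [-49.  -48.5] dz [-50.5 -50.6]
```

```bash
echo '[{"dx": 4, "dz": 0.4}, {"dx": 4, "dz": 0.4}, {"dx": 4, "dz": 0.4}, {"dx": 4}, {"dx": 3}, {"dx": 2}, {"dx": 1}, {}, {}]' > path.dat && python3 -m handwheel path.dat
echo '[{"dx": 0.5}, {"dx": 0.5}, {}]' > path.dat && python3 -m handwheel path.dat
echo '[{"dx": 0.5}, {"dx": 0.5}, {}]' > path.dat && python3 -m handwheel path.dat
```

```text
time: 8.7
position: [543.0, 94.2, 36.5]
tool_rot: [3.142, 0.0, -0.036]
wrist_force: [0.0, 0.5, -1.2]
finger_gap: 59.8
finger_force: 30.0
time: 9.0
position: [544.2, 94.2, 36.5]
tool_rot: [-3.142, -0.0, -0.036]
wrist_force: [-0.5, -0.3, -1.4]
finger_gap: 59.7
finger_force: 30.0
time: 9.3
position: [545.2, 94.1, 36.5]
tool_rot: [-3.142, -0.0, -0.036]
wrist_force: [-0.2, 0.4, -1.3]
finger_gap: 60.1
finger_force: 30.0
```

```bash
echo '[{"dx": 0.4, "dz": -0.3}, {"dx": 0.4}, {}]' > path.dat && python3 -m handwheel path.dat
echo '[{"dx": 0.4}, {"dx": 0.2}, {}]' > path.dat && python3 -m handwheel path.dat
echo '[{"dx": 0.3}, {}]' > path.dat && python3 -m handwheel path.dat
```

```text
time: 9.6
position: [546.0, 94.1, 36.8]
tool_rot: [-3.142, -0.0, -0.036]
wrist_force: [-0.1, 0.1, -1.1]
finger_gap: 60.0
finger_force: 30.0
time: 9.9
position: [546.6, 94.1, 36.8]
tool_rot: [3.142, -0.0, -0.036]
wrist_force: [0.2, -0.1, -0.8]
finger_gap: 60.0
finger_force: 30.0
time: 10.1
position: [546.9, 94.1, 36.8]
tool_rot: [3.142, 0.0, -0.036]
wrist_force: [-0.0, -0.0, -0.8]
finger_gap: 60.2
finger_force: 30.0
```

```bash
echo '[{"dx": 0.3}, {}]' > path.dat && python3 -m handwheel path.dat | grep -E 'pos|wrist'
echo '[{"dx": 0.3}, {}]' > path.dat && python3 -m handwheel path.dat| grep -E 'pos|wrist'
echo '[{"dx": 0.3}, {}]' > path.dat && python3 -m handwheel path.dat| grep -E 'pos|wrist'
```

```text
position: [547.2, 94.1, 36.8]
wrist_force: [0.9, -0.1, -1.5]
position: [547.5, 94.0, 36.8]
wrist_force: [-0.5, -0.0, -1.0]
position: [547.8, 94.0, 36.8]
wrist_force: [0.3, -0.1, -0.8]
```

```bash
echo '[{"dx": 0.3}, {}]' > path.dat && python3 -m handwheel path.dat | grep -E 'pos|wrist'
echo '[{"dx": 0.3}, {}]' > path.dat && python3 -m handwheel path.dat| grep -E 'pos|wrist'
python3 - <<'E'
from m import *
w=cam('wrist');save('i.png',w['image']);s=cam('scene')
P=cloud(w);p=env.observe()['position'];Q=P.reshape(-1,3);Q=Q[np.isfinite(Q[:,0])]
x=(Q-p)@nx;y=(Q-p)@ny
for a,b in((76,82),(82,86),(86,90)):
    k=(abs(y)<25)&(Q[:,2]>a)&(Q[:,2]<b)&(x>-20)&(x<30);print(a,k.sum(),np.percentile(x[k],[2,25,50,75,98]).round(1) if k.sum() else '')
E
```

```text
position: [548.1, 94.1, 36.8]
wrist_force: [0.5, 0.5, -1.7]
position: [548.4, 94.0, 36.8]
wrist_force: [-0.4, 0.4, -1.2]
76 1483 [-14.    4.2  13.8  14.6  15.2]
82 1632 [-13.2   5.   14.   14.6  15.1]
86 1634 [11.4 12.7 13.8 14.5 15.2]
```

View pics/i.png

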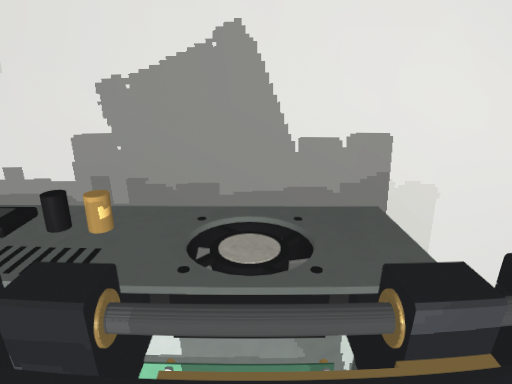

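The picture shows the fan about touching the panel. The sticker at (250,248) is centred in the opening at (250,246).

```bash
for i in 1; do echo '[{"dx": 0.2}, {}]' > path.dat && python3 -m handwheel path.dat | grep -E 'pos|wrist'; done
echo '[{"dx": 0.2}, {}]' > path.dat && python3 -m handwheel path.dat| grep -E 'pos|wrist'
echo '[{"dx": 0.2}, {}]' > path.dat && python3 -m handwheel path.dat| grep -E 'pos|wrist'
echo '[{"dx": 0.2}, {}]' > path.dat && python3 -m handwheel path.dat| grep -E 'pos|wrist'
```

```text
position: [548.6, 94.0, 36.8]
wrist_force: [0.0, 0.7, -1.8]
position: [548.6, 94.0, 36.7]
wrist_force: [-0.0, 0.4, -0.4]
position: [548.6, 94.0, 36.7]
wrist_force: [-1.8, 0.4, 0.0]
position: [548.6, 94.0, 36.7]
wrist_force: [-3.5, 0.1, 0.4]
```

```bash
echo '[{"dx": 0.2}, {"dx": 0.2}, {}]' > path.dat && python3 -m handwheel path.dat| grep -E 'pos|wrist'
echo '[{"dx": 0.2}, {"dx": 0.1}, {}, {}]' > path.dat && python3 -m handwheel path.dat| grep -E 'pos|rot|wrist'
```

```text
position: [548.6, 94.0, 36.6]
wrist_force: [-7.3, 0.6, 2.0]
position: [548.6, 93.9, 36.5]
tool_rot: [3.141, 0.002, -0.036]
wrist_force: [-5.7, 0.2, 1.8]
```

```bash
for i in 1; do echo '[{}, {}, {}]' > path.dat && python3 -m handwheel path.dat| grep -E 'time|pos|rot|wrist|gap'; done
python3 - <<'E'
from m import *
F=[]
for _ in range(6):
    w=cam('wrist');F.append(env.observe()['wrist_force'])
print(np.array(F).round(1).tolist())
a=holes(w,[(202,218),(298,218),(184,270),(317,270)],True);print(a.round(1).tolist())
p=env.observe()['position'];show(w,a,p@nx+np.array([12.5,14,14.8,15.5,16.5]));print(p@nx)
E
```

```text
time: 13.0
position: [548.6, 94.0, 36.6]
tool_rot: [3.141, 0.002, -0.036]
wrist_force: [-5.1, 0.4, 1.8]
finger_gap: 59.8
[[-5.5, 0.5, 2.1], [-6.5, 0.2, 2.0], [-5.7, 0.2, 2.1], [-6.2, 0.7, 3.1], [-6.7, -0.5, 2.3], [-6.0, 0.0, 2.4]]
[[201.2, 218.6], [297.4, 218.8], [182.9, 270.2], [316.1, 270.4]]
557.3 centre [113.15  48.55] dy [-51.5 -51.5] dz [-51.6 -51.5]
558.8 centre [113.16  51.56] dy [-50.4 -50.3] dz [-50.4 -50.3]
559.6 centre [113.16  53.16] dy [-49.7 -49.7] dz [-49.8 -49.7]
560.3 centre [113.17  54.56] dy [-49.2 -49.2] dz [-49.3 -49.2]
561.3 centre [113.18  56.56] dy [-48.4 -48.4] dz [-48.5 -48.4]
544.7543481375841
```

```bash
echo '[{"dx": 0.2}, {}, {}]' > path.dat && python3 -m handwheel path.dat| grep -E 'pos|wrist'
echo '[{"dx": 0.2}, {}, {}]' > path.dat && python3 -m handwheel path.dat| grep -E 'pos|rot|wrist'
echo '[{}, {}, {}, {}, {}]' > path.dat && python3 -m handwheel path.dat| grep -E 'pos|rot|wrist'
```

```text
position: [548.6, 93.9, 36.5]
wrist_force: [-6.5, -0.9, 2.9]
position: [548.6, 93.9, 36.4]
tool_rot: [3.141, 0.003, -0.036]
wrist_force: [-6.4, 0.9, 3.0]
position: [548.6, 93.9, 36.4]
tool_rot: [3.141, 0.003, -0.036]
wrist_force: [-6.9, 0.4, 2.5]
```

```bash
echo '[{"dx": 0.4, "dz": -0.1}, {}, {}]' > path.dat && python3 -m handwheel path.dat| grep -E 'pos|wrist'
echo '[{"dx": 0.4, "dz": -0.1}, {}, {}, {}]' > path.dat && python3 -m handwheel path.dat| grep -E 'pos|rot|wrist'
```

```text
position: [548.5, 93.9, 36.4]
wrist_force: [-7.6, 1.3, 3.6]
position: [548.5, 93.9, 36.4]
tool_rot: [3.141, 0.005, -0.036]
wrist_force: [-8.2, 0.5, 2.7]
```

```bash
echo '[{"dx": 0.3, "dz": -0.1}, {"dx": 0.3}, {}, {}, {}, {}, {}, {}]' > path.dat && python3 -m handwheel path.dat| grep -E 'time|pos|rot|wrist|finger'
python3 - <<'E'
from m import *
F=[]
for i in range(20):
    w=cam('wrist');F.append(env.observe()['wrist_force'])
F=np.array(F);print(F[:10].mean(0),F[10:].mean(0));s=cam('scene')
save('j.png',np.hstack([cv2.resize(s['image'][200:250,280:340],(480,400),interpolation=cv2.INTER_CUBIC),cv2.resize(w['image'][200:300,170:250],(320,400))]))
a=holes(w,[(202,218),(298,218),(184,270),(317,270)],True);print(a.round(1).tolist());print(env.observe()['position'],env.observe()['tool_rot'])
E
```

```text
time: 15.9
position: [548.5, 93.9, 36.4]
tool_rot: [3.141, 0.006, -0.036]
wrist_force: [-9.2, 0.7, 4.0]
finger_gap: 59.6
finger_force: 30.0
[-9.74628861  0.44312298  3.80627159] [-9.85075412  0.45492236  3.68647029]
[[201.0, 218.6], [297.4, 218.8], [182.7, 270.6], [316.0, 270.9]]
[548.51092415  93.88924884  36.37039994] [ 3.14057481  0.00593083 -0.03594056]
```

View pics/j.png

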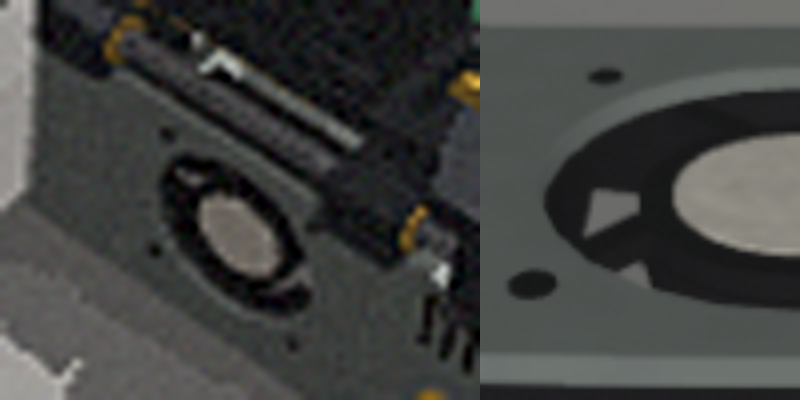

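Push is steady at about 9.8 N. The scene view shows the sticker concentric with the opening. As a last check on height, I'll triangulate the sticker and the hole pattern from both views.

```bash
python3 - <<'E'
from m import *
w=cam('wrist');s=cam('scene')
def ray(c,uv):
    q=cv2.undistortPoints(np.float64(uv).reshape(-1,1,2),c['K'],c['D']).reshape(-1,2)
    d=np.c_[q[:,0],-q[:,1],-np.ones(len(q))]@c['pose'][:3,:3].T; return c['pose'][:3,3],d/np.linalg.norm(d,axis=1)[:,None]
def tri(uw,us):
    out=[]
    (t1,D1),(t2,D2)=ray(w,uw),ray(s,us)
    for d1,d2 in zip(D1,D2):
        A=np.c_[d1,-d2];k=np.linalg.lstsq(A,t2-t1,rcond=None)[0];a=t1+k[0]*d1;b=t2+k[1]*d2;m=(a+b)/2;out.append([m@nx,m@ny,m[2],np.linalg.norm(a-b)])
    return np.array(out)
def stick(c,u,v,r):
    g=cv2.cvtColor(c['image'],cv2.COLOR_RGB2GRAY).astype(float)[v-r:v+r+1,u-r:u+r+1];th=g[r,r]*.65
    m=cv2.connectedComponents((g>th).astype(np.uint8),connectivity=4)[1];m=m==m[r,r];y,x=np.nonzero(m);print('px',m.sum(),np.ptp(x)+1,np.ptp(y)+1);return [u-r+x.mean(),v-r+y.mean()]
S=tri([stick(w,250,248,45)],[stick(s,309,229,9)])
a=holes(w,[(202,218),(298,218),(184,270),(317,270)],True)
d=np.array([[140,118],[235,180],[132,195],[222,258]]);b=np.c_[275+(d[:,0]+.5)*145/780-.5,195+(d[:,1]+.5)*95/511-.5]
for n in((0,1,2,3),(1,0,3,2),(2,3,0,1),(3,2,1,0)):
    H=tri(a[list(n)],b); print(n,H.mean(0).round(2),H[:,3].round(1))
print('sticker',S.round(2))
E
```

```text
px 1492 63 30
px 68 10 10
(0, 1, 2, 3) [510.56  84.97 -16.14  19.75] [ 0.6 46.4 31.7  0.3]
(1, 0, 3, 2) [552.71 110.72  47.21  20.29] [10.5 21.  22.2 27.4]
(2, 3, 0, 1) [531.1   94.63  10.46  22.83] [ 7.5 27.6 17.6 38.5]
(3, 2, 1, 0) [557.09 113.07  49.05   0.62] [0.5 0.3 1.3 0.4]
sticker [[5.5298e+02 1.1333e+02 4.8270e+01 2.1000e-01]]
```

```bash
python3 -c "
from cell import env,job
o=env.observe();print(o['time'],o['wrist_force']);print(job.sign_off())"
```

```text
17.05 [-9.94700702  0.58475464  4.47706272]
the job is handed in; nothing more can be done
None
```

I handed the job in at 17 s with fan60 still gripped and pressed flat on the panel at about 10 N; my last camera check put it about 0.3 mm sideways and 0.8 mm low of the opening's centre, and sign-off returned no verdict.

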